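# Unhood the drive dock and show the drive's connector to the scope

### The arm

A 6-joint arm with a two-finger parallel gripper is mounted at the origin on the work surface. World frame = base frame: x ahead of the robot, y to its left, z up, the work surface at z = 0. Lengths are in m, angles in rad, forces in N, time in s.
With the tool pointing down it reaches from about 0.35 to 0.775 m from the base axis. Payload 7.3 kg.
Tool frame: the origin (TCP) lies at the very end of the fingers, on their centre line; the grasp point (between the pads) lies 19 mm behind it; z points along the fingers, y is the line along which they close (so a half turn about z gives the same grasp; the last joint's range is limited). The gripper opens to 92 mm and grips with 3 to 60 N. Pads are 19 mm wide; open, the fingers measure 130 mm over their backs; the gripper's body (75 mm by 190 mm) begins 47 mm behind the grasp point.
Start: joints at [1.12, 0.342, 1.524, -0, 1.275, -0.146], TCP at [0.158, 0.501, 0.191] pointing down, gripper open.
Joint ranges: [-2.53, 2.53], [-0.77, 2.02], [0.04, 2.7], [-1, 4.14], [0.28, 2.66], [-3.11, 3.11]. Speed limits (rad/s): [2.57, 2.57, 3.14, 3.14, 3.14, 3.14].

### API

Orientations are given as [roll, pitch, yaw] about the fixed x, y, z axes, in that order (R = Rz(yaw) Ry(pitch) Rx(roll)).
In Python, from cell import observe, read_camera, get_calibration, hand_in, search_frame gives the robot as it stands.
- The arm moves only by the tool step_arm, never from a script. Its argument "commands" is a list of rows, each an object with "translation": the shift along the tool's x, y, z in mm, a list of three; "roll": the turn about the tool's z in rad. In form: [{"translation": [x, y, z], "roll": roll}, ...]. A call has 1 to 20 rows; each row shifts and turns the commanded pose from where the row before left it, along the tool's axes as they then stand; what a row does not reach is not made up. A row lasts 1/12 s, in which the tool goes at most 41.7 mm and 7.16 degrees, less where a joint would pass 70% of its speed; a pose out of reach is approached as far as the arm can. A call is refused whole if a number of a shift passes 41.7 or a number of a turn 0.125, either way. A call with a gripper value outside its range is refused whole. "fingers" is the opening, from 0 (shut) to 1 (fully open), set as the call begins (left out, the last holds). The fingers move at their own pace and stop on an object; "grip_force" is the grip in N (left out, the last holds). Time passes only in rows, so rows that do not move let the fingers close. It gives the time, the measured TCP pose, the force, the opening and the grip force at its end, in the units of the state.
- observe(): the state, without advancing time (a new reading comes with each control period).
- read_camera(name): name is "scene" or "side" or "wrist"; returns the picture (400x640x3 uint8, red, green, blue); there is no depth.
- get_calibration(name): a dict with "camera_matrix" (3x3 intrinsics, pixels), "world_from_camera" (4x4, takes a point from camera to world coordinates). Camera axes: x right, y up, looking along -z (the intrinsics and any distortion apply to the point x, -y, -z); pixel columns grow to the right and rows downward; lengths in m; the calibration is good to about 2 mm. A picture is of the moment at which its call begins: read the wrist's pose just before it. get_calibration takes no time and is no camera call; for the wrist camera it gives the pose at the moment of the call.
- hand_in(): hands the job in; it is judged then, once.
Trained networks look in the newest picture that a camera, given by its name, has taken for a name from the list of things; names that differ only in an ending like _2 or _b are one class to them, and where a whole thing is asked for, a point or a joint stands for the part that bears it (a point fixed in the world has none). Each returns a list of dicts, best first, with "confidence" (0 to 1); they miss things now and then, are a little off and sometimes report something else, mostly with a low value. They report only what shows in the picture. A call takes as long as a camera call. They do not tell look-alikes from the thing itself.
- search_frame(camera, name): "at" ([x, y, z] in m, in world coordinates, good to about 4 mm: the middle of the surface that is visible of it).
The state is a dict: "time": time; "qpos": joint angles; "qvel": joint speeds; "joint_efforts": joint torques, N m; "tool_pos": TCP position; "tool_rot": TCP orientation; "contact_force": force on the tool from outside, world axes, zero at the start; "torque": the same for the moment, N m; "opening": finger opening in m; "grip_force": force on a finger pad.
Only numpy, scipy, OpenCV 4.12 (cv2) and the standard library are available. Lean on these libraries where they do the work, as an engineer would, in place of code of your own. Each camera call takes 0.05 s, during which the arm holds its last target. There are 200 camera calls.

### The job

Lift the clear dust hood off the drive dock by its orange handle and hang it by that handle on the yellow hook. Then draw the drive with the red end cap up out of the dock, tip it over and hold it raised with its bare connector end squarely facing the lens of the inspection scope, centred and about 80 mm from it; the job finishes while you are still holding it there, steady. Leave the other drive in its slot, leave the tape roll, bottle and screwdriver where they are, and do not bump the scope.

Things in the scene. Friction and masses are not known exactly. Their poses are not given: they have to be found in the camera images.
- hood: Loose clear plastic dust hood, about 0.22 kg: an upside-down box 102 (x) x 110 (y) x 60 mm high, walls 3 mm, standing on the dock's top over both drives, about 12 mm clear inside all round. On its top a tall orange stirrup handle: a bar along y on two uprights; the window under the bar, open along x for the hook, is 60 mm wide and 55 mm high (z 60 to 115 mm). Origin: centre of its lower rim; z up.
- hood_grip (a point): Centre of the hood's orange grip bar, 133 mm above the hood's lower rim. The bar is 84 mm long (y), 12 mm thick (x) and 36 mm tall (its underside 18 mm below this point). Axes as the hood. Pinch it across x from above.
- hook: Fixed hook stand, origin on the table under the hanging place, z up. A yellow arm, 10 mm thick, runs level along its x, axis 180 mm high, from a post (16 mm thick) at x = +80 mm to an upturned tip at x = -37 mm, top 199 mm high, facing roughly the robot. Thread the hood over the tip towards +x; the bar rests across the arm best at x = 0. Base plate 12 mm high, x -40 to +120, y -60 to +60 mm.
- dock: Fixed black drive dock, a block 130 (x) x 140 (y) x 70 mm high with two slots open at the top, centred at y = +32 and -32 mm, each 73 x 18 mm and 50 mm deep. Origin: centre of its underside; z up. Either drive may be in either slot.
- drive_red: The drive to be shown, about 0.16 kg, loose in its slot: an aluminium plate 70 (its x) x 15 (its y) x 100 mm (its z) with a paper label on both faces, a red cap 14 mm deep on the upper end and the bare connector at the lower end. Standing in the dock, its upper 50 mm stand out. Origin: centre of the lower, connector end; z runs from the connector end to the red cap.
- drive_red_center (a point): Centre of the red-capped drive, half-way up, 50 mm from either end; axes as the drive.
- drive_red_end (a point): Centre of the connector end face of the red-capped drive (the end without cap, down in the slot at first); axes as the drive.
- drive_blue: The other drive, alike but with a blue cap; it stays in its slot. Origin: centre of its lower end.
- drive_blue_center (a point): Centre of the blue-capped drive, half-way up.
- scope: Fixed white inspection scope: base plate 130 x 110 x 18 mm, centre at its x = +75 mm, with a short pillar that carries the tube. Origin on the table straight below the lens; its x points away from the lens's viewing side, z up.
- scope_tube: The scope's tube, fixed on the stand. Origin: centre of the lens face, 160 mm above the table. Its z axis is the viewing direction, out of the lens, 50 degrees above level and roughly towards the robot; the tube (radius 26 mm at the lens, 115 mm long) lies behind along -z. Its y is level.
- bottle: Bystander: closed white cleaner bottle with a blue band and red cap, 60 mm across, 170 mm high. Origin: centre of the underside.
- tape: Bystander: yellow tape roll lying flat, 90 mm across, 24 mm high. Origin: centre of the underside.
- screwdriver: Bystander: screwdriver with green handle, about 200 mm long, lying on the bench.
Things that resemble listed ones, but are neither listed nor needed, are in the scene too. What is shaped like the hood but brown or pink is not meant.

How it is judged:
By the outcome, as a careful person would: the job done as asked, in the order asked, and still so for the second after the job is handed in, while the arm keeps its last pose, push and grip.
It also fails if it takes over 58 s, if anything falls off the work surface, if the arm or the gripper's body presses on something with over 40 N, if the wrist force passes 120 N, or if a joint passes its speed limit or range.

## Working session

There is one attempt and no reset: what is moved stays moved. The work goes in short steps, Python scripts to look and compute and a tool call to move; the robot and the scene stay as the last step left them, time stands still between calls to the robot, and variables do not carry over. Pictures are saved under pics/ and viewed, at most 10 in all, crops included, and the job is handed in when it is done.

Besides the shell and the picture viewer there is one more tool, called after "Emit:" as name(argument=value, ...), one argument or row to a line, values as JSON. step_arm: Moves the arm, as the interface text tells. Its arguments: {"type":"object","properties":{"commands":{"type":"array"},"fingers":{"type":"number"},"grip_force":{"type":"number"}},"required":["commands"]}

```bash
mkdir -p pics; ls
python3 - <<'E'
from cell import *
import cv2
s=observe(); print(s['time'],s['tool_pos'],s['tool_rot'],s['opening'])
for c in ("scene","side"):
    im=read_camera(c); cv2.imwrite(f"pics/{c}0.png",im[:,:,::-1])
    for n in ("hood","hood_grip","hook","dock","drive_red_center","drive_blue_center","scope","scope_tube","bottle","tape","screwdriver"):
        for d in search_frame(c,n)[:3]: print(c,n,[round(v,3) for v in d['at']],round(d['confidence'],2))
print(get_calibration("scene"),get_calibration("side"))
print(observe()['time'])
E
```

```text
pics
0.0 [0.15731792 0.50037622 0.19034092] [-3.14002501e+00 -2.28900029e-04  2.83681896e+00] 0.09197627978723168
scene hood [0.531, -0.204, 0.131] 0.83
scene hood [0.714, -0.242, 0.063] 0.56
scene hood [0.3, -0.232, 0.062] 0.56
scene hood_grip [0.294, -0.231, 0.059] 0.77
scene hood_grip [0.535, -0.205, 0.132] 0.6
scene hood_grip [0.71, -0.24, 0.062] 0.56
scene hook [0.613, 0.204, 0.013] 0.76
scene hook [0.744, 0.053, 0.148] 0.5
scene dock [0.575, -0.234, 0.067] 0.83
scene drive_blue_center [0.537, -0.439, 0.027] 0.25
scene drive_blue_center [0.777, 0.049, 0.015] 0.22
scene scope [0.78, 0.048, 0.019] 0.71
scene scope_tube [0.744, 0.054, 0.147] 0.69
scene bottle [0.602, 0.414, 0.097] 0.74
scene tape [0.421, 0.019, 0.029] 0.73
scene screwdriver [0.535, -0.439, 0.022] 0.62
side hood [0.688, -0.245, 0.062] 0.79
side hood [0.263, -0.246, 0.062] 0.78
side hood [0.51, -0.21, 0.127] 0.55
side hood_grip [0.686, -0.246, 0.061] 0.93
side hood_grip [0.264, -0.242, 0.056] 0.9
side hood_grip [0.511, -0.213, 0.129] 0.6
side hook [0.612, 0.204, 0.008] 0.58
side dock [0.466, -0.245, 0.048] 0.66
side 
[... 455 characters left out ...]
m_camera': array([[ 0.65038293, -0.64799408,  0.39636562,  0.93338335],
       [ 0.75960533,  0.55573408, -0.33787479, -0.34019118],
       [-0.00133302,  0.52082944,  0.85365972,  1.05864845],
       [ 0.        ,  0.        ,  0.        ,  1.        ]])} {'camera_matrix': array([[388.67151496,   0.        , 324.20957992],
       [  0.        , 388.67151496, 195.46066987],
       [  0.        ,   0.        ,   1.        ]]), 'world_from_camera': array([[ 0.77869167,  0.34877694, -0.52153037, -0.02865884],
       [-0.62703862,  0.46109537, -0.62786434, -0.65040209],
       [ 0.02149064,  0.81593242,  0.57774773,  0.733629  ],
       [ 0.        ,  0.        ,  0.        ,  1.        ]])}
1.2
```

View pics/scene0.png

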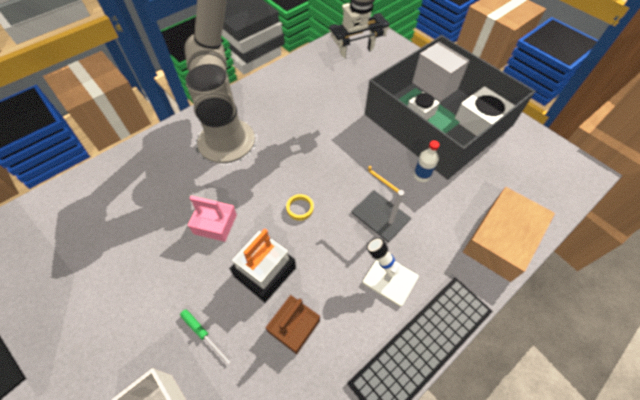

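View pics/side0.png

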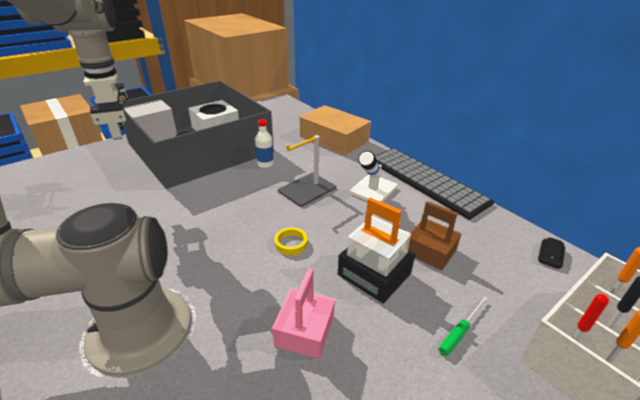

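The scene picture shows three hood-shaped things: pink (212,218), brown (293,322), and clear with an orange handle on the black dock (262,258). In the side picture they are at (305,318), (437,235) and (378,240). The clear one with the orange handle on the dock fits the description. The hook stand is at (385,205) in scene and (312,170) in side. The scope is at (388,270) and (372,175). I'll confirm this in one enlarged crop.

Run:
```python
import cv2,numpy as np
a=cv2.imread("pics/scene0.png");b=cv2.imread("pics/side0.png")
def t(im,c,r):return cv2.resize(im[r:r+75,c:c+100],(400,300),interpolation=cv2.INTER_CUBIC)
cv2.imwrite("pics/crop1.png",np.vstack([np.hstack([t(a,215,225),t(b,330,190)]),np.hstack([t(a,340,160),t(b,270,130)])]))
```

```text
(no output)
```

View pics/crop1.png

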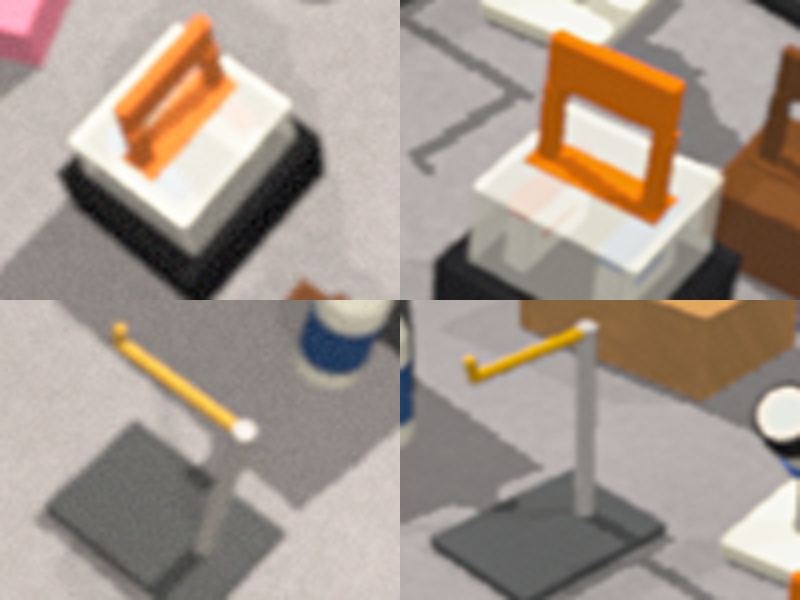

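The crop confirms it: the clear hood with the orange handle stands on the black dock. The red tint is in the slot towards +y and the blue tint towards −y. Next I'll triangulate the bar and hook features.

```bash
cat > h.py <<'E'
import numpy as np, cv2
from cell import *
def P(c):
    k=get_calibration(c); T=np.linalg.inv(k["world_from_camera"]); return k["camera_matrix"]@np.diag([1,-1,-1])@T[:3]
def tri(pa,a,pb,b):
    X=cv2.triangulatePoints(pa,pb,np.array(a,float).reshape(2,1),np.array(b,float).reshape(2,1)); return (X[:3]/X[3]).ravel()
def ray(c,p,z):  # pixel onto plane height z
    k=get_calibration(c);W=k["world_from_camera"];d=np.linalg.inv(k["camera_matrix"])@[p[0],p[1],1];d=W[:3,:3]@(d*[1,-1,-1]);o=W[:3,3]
    return o+d*(z-o[2])/d[2]
def proj(c,X):
    x=P(c)@np.append(X,1); return x[:2]/x[2]
E
python3 - <<'E'
from h import *
np.set_printoptions(precision=4,suppress=True)
A,B=P("scene"),P("side")
f=dict(bar_py=((203,22),(563,36)),bar_my=((123,106),(680,82)))
for n,(a,b) in f.items(): print(n,tri(A,(215+a[0]/4,225+a[1]/4),B,(330+(b[0]-400)/4,190+b[1]/4)))
f=dict(tip=((120,330),(470,360)),elbow=((122,345),(476,378)),post=((245,430),(588,326)),c1=((135,423),(433,545)),c2=((285,535),(575,473)))
for n,(a,b) in f.items(): print(n,tri(A,(340+a[0]/4,160+(a[1]-300)/4),B,(270+(b[0]-400)/4,130+(b[1]-300)/4)))
for p in ((135,423),(285,535),(48,510)): print(ray("scene",(340+p[0]/4,160+(p[1]-300)/4),.012))
for p in ((433,545),(575,470),(665,525),(540,598)): print(ray("side",(270+(p[0]-400)/4,130+(p[1]-300)/4),.012))
E
```

```text
bar_py [ 0.5151 -0.1611  0.2157]
bar_my [ 0.5319 -0.2344  0.2195]
tip [0.5341 0.2015 0.1929]
elbow [0.5383 0.2017 0.1771]
post [0.6511 0.2117 0.1822]
c1 [0.5267 0.2583 0.0011]
c2 [0.6855 0.2721 0.0042]
[0.5297 0.2541 0.012 ]
[0.6866 0.2691 0.012 ]
[0.5439 0.1388 0.012 ]
[0.5184 0.2424 0.012 ]
[0.6808 0.2643 0.012 ]
[0.688 0.151 0.012]
[0.5447 0.132  0.012 ]
```

Emit:
step_arm(
  commands=[
    {"translation": [0,0,-14],"roll": 0.1156},
    {"translation": [0,0,-14],"roll": 0.1156},
    {"translation": [0,0,-14],"roll": 0.1156},
    {"translation": [0,0,-14],"roll": 0.1156},
    {"translation": [0,0,-14],"roll": 0.1156},
    {"translation": [0,0,-14],"roll": 0.1156},
    {"translation": [0,0,-14],"roll": 0.1156},
    {"translation": [0,0,-14],"roll": 0.1156},
    {"translation": [0,0,-14],"roll": 0.1156},
  ],
  fingers=1.0,
  grip_force=30,
)

```text
time: 1.95
tool_pos: [0.1575, 0.5007, 0.3177]
tool_rot: [3.142, -0.0, 1.791]
contact_force: [-0.2, 0.2, 0.1]
opening: 0.0919
grip_force: 0.0
```

Emit:
step_arm(
  commands=[
    {"translation": [-38,10,0],"roll": 0},
    {"translation": [-38,10,0],"roll": 0},
    {"translation": [-38,10,0],"roll": 0},
    {"translation": [-38,10,0],"roll": 0},
    {"translation": [-38,10,0],"roll": 0},
    {"translation": [-38,10,0],"roll": 0},
    {"translation": [-38,10,0],"roll": 0},
    {"translation": [-38,10,0],"roll": 0},
    {"translation": [-38,10,0],"roll": 0},
    {"translation": [-38,10,0],"roll": 0},
    {"translation": [-38,10,0],"roll": 0},
    {"translation": [-38,10,0],"roll": 0},
    {"translation": [-38,10,0],"roll": 0},
    {"translation": [-38,10,0],"roll": 0},
    {"translation": [-38,10,0],"roll": 0},
    {"translation": [-38,10,0],"roll": 0},
    {"translation": [-38,10,0],"roll": 0},
    {"translation": [-38,10,0],"roll": 0},
  ],
)

```text
time: 3.45
tool_pos: [0.4865, -0.1276, 0.3171]
tool_rot: [3.141, 0.0, 1.796]
contact_force: [0.4, 0.5, -0.3]
opening: 0.0918
grip_force: 0.0
```

Run:
```python
from h import *
np.set_printoptions(precision=4,suppress=True)
k=get_calibration("wrist"); im=read_camera("wrist"); np.savez("pics/w1.npz",K=k["camera_matrix"],W=k["world_from_camera"])
cv2.imwrite("pics/w1.png",im[:,:,::-1]); print(k)
for n in ("hood_grip","drive_red_center","dock"):
    print(n,[(np.round(d['at'],3),round(d['confidence'],2)) for d in search_frame("wrist",n)[:2]])
hsv=cv2.cvtColor(im,cv2.COLOR_RGB2HSV); m=cv2.inRange(hsv,(5,150,120),(18,255,255))
n,l,st,c=cv2.connectedComponentsWithStats(m); i=1+st[1:,4].argmax(); print(st[i],c[i])
```

```text
{'camera_matrix': array([[327.3777,   0.    , 319.8401],
       [  0.    , 327.3777, 200.0475],
       [  0.    ,   0.    ,   1.    ]]), 'world_from_camera': array([[ 0.9745, -0.213 , -0.0699,  0.4685],
       [ 0.2242,  0.9265,  0.3021, -0.0473],
       [ 0.0004, -0.3101,  0.9507,  0.5111],
       [ 0.    ,  0.    ,  0.    ,  1.    ]])}
hood_grip [(array([ 0.514, -0.185,  0.129]), 0.84), (array([ 0.687, -0.192,  0.059]), 0.82)]
drive_red_center []
dock [(array([ 0.482, -0.142,  0.066]), 0.7)]
[ 323  195   24   99 1647] [335.5185 236.3576]
```

View pics/w1.png

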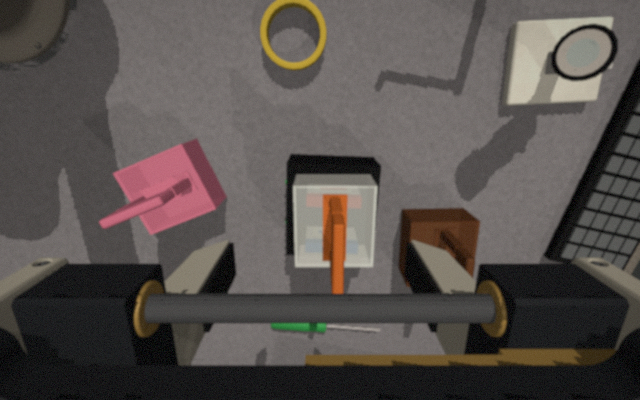

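The wrist picture shows the bar running nearly straight down the image, from (334,200) to (338,290), and the red tint of the drive at (335,200) towards +y. The scope plate has corners at (516,22), (613,17), (598,100) and (508,104), with the lens ring at (585,52).

Run:
```python
from h import *
np.set_printoptions(precision=4,suppress=True)
d=np.load("pics/w1.npz");import h
h.get_calibration=lambda c:dict(camera_matrix=d["K"],world_from_camera=d["W"])
for n,p,z in (("bar+",(334,201),.221),("bar-",(338,285),.221),("boxTL",(293.5,184),.13),("boxTR",(377.5,184),.13),("boxBL",(295,266.5),.13),("boxBR",(374.5,267),.13),("dockTL",(288,157),.07),("dockTR",(380,158),.07),
 ("s1",(516,22),.018),("s2",(613,17),.018),("s3",(598,100),.018),("s4",(508,104),.018),("lens",(585,52),.16)): print(n,ray("wrist",p,z))
```

```text
bar+ [ 0.5029 -0.1375  0.221 ]
bar- [ 0.5282 -0.224   0.221 ]
boxTL [ 0.461  -0.1557  0.13  ]
boxTR [ 0.5597 -0.133   0.13  ]
boxBL [ 0.4853 -0.265   0.13  ]
boxBR [ 0.5871 -0.2424  0.13  ]
dockTL [ 0.4449 -0.1372  0.07  ]
dockTR [ 0.5672 -0.1105  0.07  ]
s1 [0.7055 0.1008 0.018 ]
s2 [0.8298 0.1355 0.018 ]
s3 [0.8614 0.0336 0.018 ]
s4 [ 0.7372 -0.0006  0.018 ]
lens [0.7141 0.0488 0.16  ]
```

Emit:
step_arm(
  commands=[
    {"translation": [-26,6.6,0],"roll": 0},
    {"translation": [-26,6.6,10],"roll": 0},
    {"translation": [-25,6.6,20],"roll": 0},
    {"translation": [0,0,30],"roll": 0},
    {"translation": [0,0,30],"roll": 0},
    {"translation": [0,0,20],"roll": 0},
    {"translation": [0,0,14],"roll": 0},
    {"translation": [0,0,0],"roll": 0},
  ],
)

```text
time: 4.32
tool_pos: [0.5207, -0.1938, 0.1904]
tool_rot: [-3.137, -0.004, 1.798]
contact_force: [0.6, -0.5, -0.1]
opening: 0.092
grip_force: 0.0
```

Emit:
step_arm(
  commands=[
    {"translation": [0,0,0],"roll": 0},
    {"translation": [0,0,0],"roll": 0},
    {"translation": [0,0,0],"roll": 0},
    {"translation": [0,0,0],"roll": 0},
    {"translation": [0,0,0],"roll": 0},
    {"translation": [0,0,0],"roll": 0},
    {"translation": [0,0,0],"roll": 0},
    {"translation": [0,0,0],"roll": 0},
  ],
  fingers=0,
  grip_force=30,
)

```text
time: 4.98
tool_pos: [0.5225, -0.1963, 0.1931]
tool_rot: [3.141, -0.0, 1.796]
contact_force: [0.7, -0.3, -0.7]
opening: 0.0432
grip_force: 0.0
```

Emit:
step_arm(
  commands=[
    {"translation": [0,0,0],"roll": 0},
    {"translation": [0,0,0],"roll": 0},
    {"translation": [0,0,0],"roll": 0},
    {"translation": [0,0,0],"roll": 0},
    {"translation": [0,0,0],"roll": 0},
    {"translation": [0,0,0],"roll": 0},
    {"translation": [0,0,0],"roll": 0},
    {"translation": [0,0,0],"roll": 0},
  ],
)

```text
time: 5.65
tool_pos: [0.5225, -0.1962, 0.193]
tool_rot: [3.142, -0.0, 1.796]
contact_force: [0.2, 0.5, -0.1]
opening: 0.0004
grip_force: 0.0
```

Run:
```python
from h import *
print(observe()['opening'])
ims=[read_camera(c)[:,:,::-1] for c in ("wrist","side","scene")]
w=cv2.resize(ims[0],(480,300)); s=cv2.resize(ims[1][140:340,280:493],(320,300)); c=cv2.resize(ims[2][120:340,160:400],(327,300))
cv2.imwrite("pics/c2.png",np.vstack([np.hstack([w,s]),np.hstack([c,np.zeros((300,473,3),np.uint8)])]))
```

```text
0.0004236996757297184
```

View pics/c2.png

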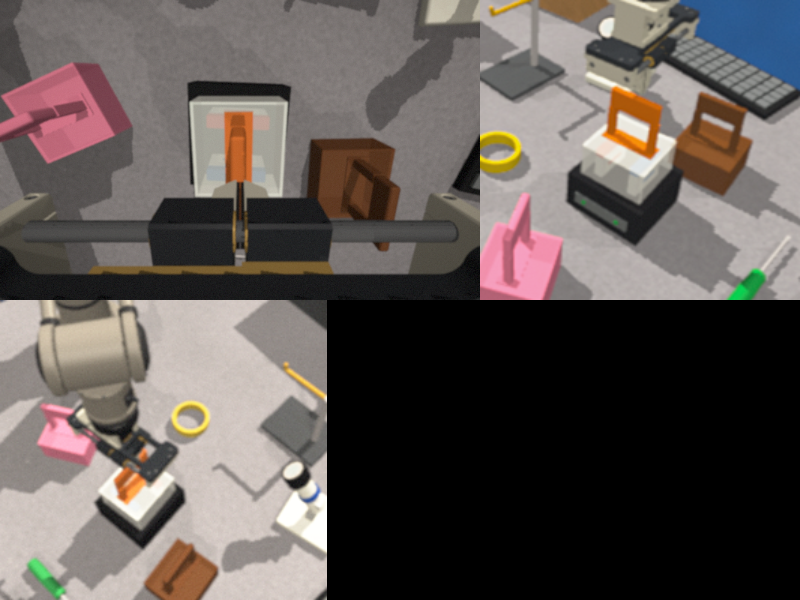

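Run:
```python
from h import *
np.set_printoptions(precision=1,suppress=True)
T=observe()['tool_pos'];print(T)
print("wrist disp",proj("wrist",T)*.75, proj("wrist",T+[0,0,.066])*.75)
print("side disp",(proj("side",T)-[280,140])*1.5+[480,0],(proj("side",T+[0,0,.06])-[280,140])*1.5+[480,0])
print("scene disp",(proj("scene",T)-[160,120])*1.363+[0,300])
# bar per model
for y in (-.042,.042):
  for z in (.185,.221):
    X=np.array([.523-.22*y,-.199+.975*y,z]); print(y,z,proj("wrist",X)*.75,(proj("side",X)-[280,140])*1.5+[480,0],(proj("scene",X)-[160,120])*1.363+[0,300])
```

```text
[ 0.5 -0.2  0.2]
wrist disp [239.2 171.2] [239.  214.3]
side disp [633.8 109.2] [638.2  76.7]
scene disp [132.7 470.2]
-0.042 0.185 [238.9 211.8] [659.  125.4] [117.3 489.5]
-0.042 0.221 [238.8 236.4] [662.3 106.2] [113.9 481.7]
0.042 0.185 [239.3 124.2] [611.6 103.4] [146.6 457.2]
0.042 0.221 [239.2 135. ] [613.7  84.5] [144.4 448.6]
```

Run:
```python
from h import *
s=observe(); print(s['qpos'],s['contact_force'])
w=read_camera("wrist")[120:320,230:410,::-1]; c=read_camera("side")[130:230,330:430,::-1]
cv2.imwrite("pics/c3.png",np.hstack([cv2.resize(w,(405,450),interpolation=2),cv2.resize(c,(395,450),interpolation=2)]))
```

```text
[-4.96603315e-01  4.01444048e-01  1.42807311e+00  7.34947004e-05
  1.31207338e+00 -7.22211555e-01] [ 0.64778649 -0.48654685 -0.03993596]
```

View pics/c3.png

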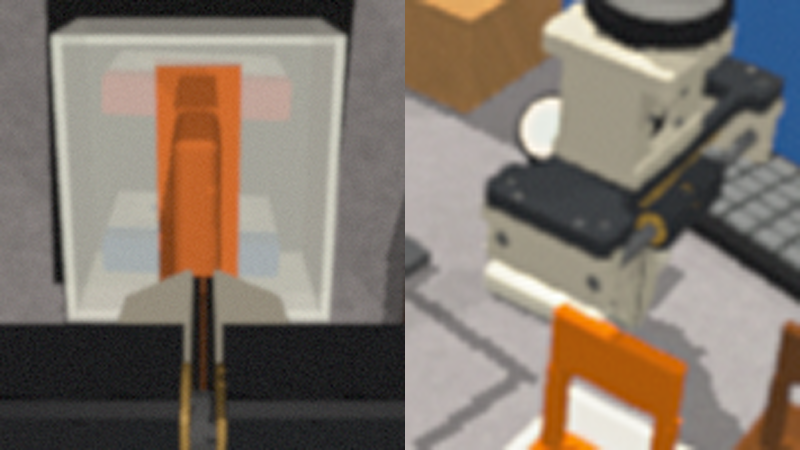

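The enlarged crop shows both fingertips just above the bar's top face (bar face at rows 140–275, tips at row 275), and the side view has the gripper above the bar. So the fingers end higher than the reported TCP suggests. I'll open, go lower while keeping the body clear of the bar, and close again.

Emit:
step_arm(
  commands=[
    {"translation": [0,0,0],"roll": 0},
    {"translation": [0,0,0],"roll": 0},
    {"translation": [0,0,0],"roll": 0},
    {"translation": [0,0,0],"roll": 0},
    {"translation": [0,0,0],"roll": 0},
    {"translation": [0,0,0],"roll": 0},
    {"translation": [0,0,0],"roll": 0},
    {"translation": [0,0,10],"roll": 0},
    {"translation": [0,0,10],"roll": 0},
    {"translation": [0,0,6],"roll": 0},
  ],
  fingers=0.6,
)

```text
time: 6.73
tool_pos: [0.5218, -0.1958, 0.165]
tool_rot: [-3.14, -0.002, 1.796]
contact_force: [-0.3, -0.2, -0.3]
opening: 0.0545
grip_force: 0.0
```

Emit:
step_arm(
  commands=[
    {"translation": [0,0,0],"roll": 0},
    {"translation": [0,0,0],"roll": 0},
    {"translation": [0,0,0],"roll": 0},
    {"translation": [0,0,0],"roll": 0},
    {"translation": [0,0,0],"roll": 0},
    {"translation": [0,0,0],"roll": 0},
    {"translation": [0,0,0],"roll": 0},
    {"translation": [0,0,0],"roll": 0},
    {"translation": [0,0,0],"roll": 0},
  ],
  fingers=0,
)

```text
time: 7.48
tool_pos: [0.5223, -0.1961, 0.1669]
tool_rot: [-3.141, -0.0, 1.796]
contact_force: [-0.8, 0.9, -0.7]
opening: 0.0119
grip_force: 30.0
```

The bar is gripped now (opening 11.9 mm, 30 N). Next I lift it and carry it to the front of the hook.

Emit:
step_arm(
  commands=[
    {"translation": [0,0,-10],"roll": 0},
    {"translation": [0,0,-20],"roll": 0},
    {"translation": [0,0,-25],"roll": 0},
    {"translation": [0,0,-25],"roll": 0},
    {"translation": [0,0,0],"roll": 0.065},
    {"translation": [0,0,0],"roll": 0.065},
    {"translation": [15,0,0],"roll": 0},
    {"translation": [30,-1.7,0],"roll": 0},
    {"translation": [33,-1.7,0],"roll": 0},
    {"translation": [33,-1.7,0],"roll": 0},
    {"translation": [33,-1.7,0],"roll": 0},
    {"translation": [33,-1.7,0],"roll": 0},
    {"translation": [33,-1.7,0],"roll": 0},
    {"translation": [33,-1.7,0],"roll": 0},
    {"translation": [33,-1.7,0],"roll": 0},
    {"translation": [33,-1.7,0],"roll": 0},
    {"translation": [33,-1.7,0],"roll": 0},
    {"translation": [30,-1.7,0],"roll": 0},
    {"translation": [23,0,0],"roll": 0},
    {"translation": [0,0,0],"roll": 0},
  ],
)

```text
time: 9.15
tool_pos: [0.4646, 0.1996, 0.2472]
tool_rot: [-3.141, -0.002, 1.672]
contact_force: [-0.6, 0.3, -2.7]
opening: 0.0117
grip_force: 30.0
```

Run:
```python
from h import *
s=observe();print(s['tool_pos'],s['tool_rot'],s['opening'],s['time'])
k=get_calibration("wrist"); w=read_camera("wrist"); np.savez("pics/w4.npz",K=k["camera_matrix"],W=k["world_from_camera"])
sc=read_camera("scene"); sd=read_camera("side")
cv2.imwrite("pics/c4.png",np.hstack([cv2.resize(w,(480,300)),cv2.resize(sd[110:290,230:422],(320,300))])[:,:,::-1]); cv2.imwrite("pics/sc4.png",sc[:,:,::-1]);cv2.imwrite("pics/sd4.png",sd[:,:,::-1])
```

```text
[0.46456572 0.1995831  0.24719896] [-3.14110218e+00 -2.33533790e-03  1.67194320e+00] 0.011652269025386934 9.15
```

View pics/c4.png

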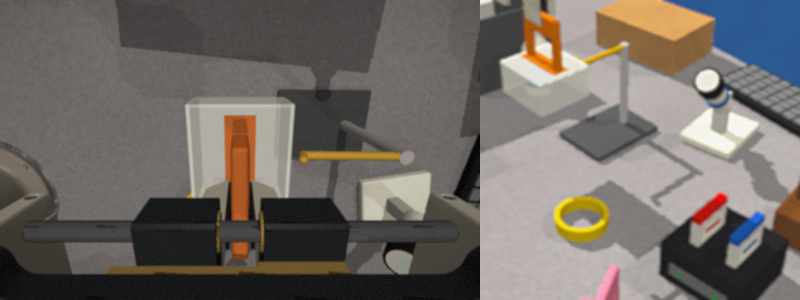

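The hood is held level and the hook arm lies along the bar's normal in the wrist image, with its tip at (404,209) px and post at (541,209). The red drive is uncovered in the +y slot, at about (708,215) in the side tile.

Run:
```python
from h import *
np.set_printoptions(precision=4,suppress=True)
A,B=P("scene"),P("side")
d=np.load("pics/w4.npz");import h
K,W=d["K"],d["W"]
Wp=K@np.diag([1,-1,-1])@np.linalg.inv(W)[:3]
h.get_calibration=lambda c:dict(camera_matrix=K,world_from_camera=W)
print("tip",ray("wrist",(303.5/.75,157.5/.75),.199),"post",ray("wrist",(406/.75,157.5/.75),.186),"plate", ray("wrist",(277/.75,91/.75),.012),ray("wrist",(371/.75,91/.75),.012))
# combine w/ side/scene pixels
print(tri(A,(340+245/4,160+130/4),Wp,(406/.75,157.5/.75)),tri(A,(340+120/4,160+30/4),Wp,(303.5/.75,157/.75)),tri(B,(270+70/4,130+60/4),Wp,(303.5/.75,157/.75)),tri(B,(270+188/4,130+26/4),Wp,(406/.75,157.5/.75)))
print("bar top ends",ray("wrist",(240/.75,145/.75),.302),ray("wrist",(240/.75,258/.75),.302))
```

```text
tip [0.5322 0.2018 0.199 ] post [0.6487 0.2091 0.186 ] plate [0.5233 0.2547 0.012 ] [0.6827 0.271  0.012 ]
[0.6506 0.2098 0.1847] [0.5342 0.2007 0.1932] [0.5335 0.2007 0.1937] [0.6499 0.2087 0.1837]
bar top ends [0.4614 0.2394 0.302 ] [0.4698 0.1577 0.302 ]
```

Emit:
step_arm(
  commands=[
    {"translation": [0,0,20],"roll": 0},
    {"translation": [0,0,20],"roll": 0},
    {"translation": [0,0,11],"roll": 0},
    {"translation": [0,0,0],"roll": 0},
    {"translation": [-0.5,10,0],"roll": 0},
    {"translation": [-0.5,15,0],"roll": 0},
    {"translation": [-1,20,0],"roll": 0},
    {"translation": [-1,20,0],"roll": 0},
    {"translation": [-1,20,0],"roll": 0},
    {"translation": [-1,15,0],"roll": 0},
    {"translation": [0,5,0],"roll": 0},
    {"translation": [0,0,0],"roll": 0},
    {"translation": [0,0,0],"roll": 0},
  ],
)

```text
time: 10.38
tool_pos: [0.5711, 0.2, 0.1963]
tool_rot: [-3.142, -0.0, 1.666]
contact_force: [-0.5, -0.6, -1.8]
opening: 0.0119
grip_force: 30.0
```

Run:
```python
from h import *
s=observe();print(s['tool_pos'],s['contact_force'],s['opening'],s['time'])
w=read_camera("wrist");sc=read_camera("scene"); sd=read_camera("side")
cv2.imwrite("pics/c5.png",np.hstack([cv2.resize(sc[120:240,320:440],(400,400),interpolation=2),cv2.resize(sd[100:220,240:360],(400,400),interpolation=2)])[:,:,::-1])
```

```text
[0.57114726 0.19998179 0.19631389] [-0.48973564 -0.63094915 -1.84899987] 0.01188634354940561 10.3833
```

View pics/c5.png

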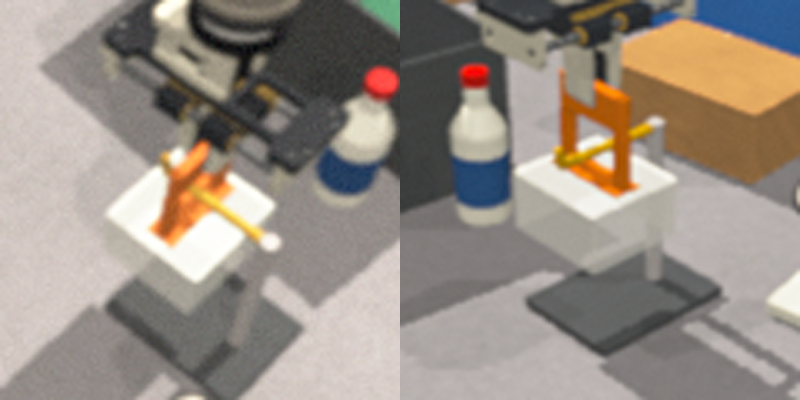

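The picture shows the handle threaded: the yellow arm passes through the window, the tip is on the robot side and the bar is above the arm. Now I lower it.

Emit:
step_arm(
  commands=[
    {"translation": [0,0,10],"roll": 0},
    {"translation": [0,0,8],"roll": 0},
    {"translation": [0,0,4],"roll": 0},
    {"translation": [0,0,2],"roll": 0},
    {"translation": [0,0,2],"roll": 0},
    {"translation": [0,0,1],"roll": 0},
    {"translation": [0,0,1],"roll": 0},
    {"translation": [0,0,0],"roll": 0},
    {"translation": [0,0,0],"roll": 0},
  ],
)

```text
time: 11.28
tool_pos: [0.5713, 0.2003, 0.1682]
tool_rot: [3.141, -0.0, 1.666]
contact_force: [0.6, 0.1, -2.5]
opening: 0.0121
grip_force: 30.0
```

Emit:
step_arm(
  commands=[
    {"translation": [0,0,1],"roll": 0},
    {"translation": [0,0,1],"roll": 0},
    {"translation": [0,0,0],"roll": 0},
    {"translation": [0,0,0],"roll": 0},
  ],
)

```text
time: 11.62
tool_pos: [0.5714, 0.2003, 0.1666]
tool_rot: [3.141, -0.0, 1.666]
contact_force: [-0.5, -0.6, 0.9]
opening: 0.0116
grip_force: 30.0
```

Emit:
step_arm(
  commands=[
    {"translation": [0,0,0.5],"roll": 0},
    {"translation": [0,0,0],"roll": 0},
    {"translation": [0,0,0],"roll": 0},
  ],
  grip_force=5,
)

```text
time: 11.87
tool_pos: [0.5715, 0.2003, 0.1664]
tool_rot: [3.14, -0.0, 1.666]
contact_force: [-1.1, -0.8, 5.4]
opening: 0.012
grip_force: 5.0
```

Emit:
step_arm(
  commands=[
    {"translation": [0,0,0],"roll": 0},
    {"translation": [0,0,0],"roll": 0},
    {"translation": [0,0,0],"roll": 0},
    {"translation": [0,0,0],"roll": 0},
    {"translation": [0,0,-10],"roll": 0},
    {"translation": [0,0,-30],"roll": 0},
    {"translation": [0,0,-30],"roll": 0},
    {"translation": [0,0,-20],"roll": 0},
    {"translation": [0,0,0],"roll": 0},
  ],
  fingers=0.45,
)

```text
time: 12.62
tool_pos: [0.5733, 0.2008, 0.2616]
tool_rot: [3.132, -0.001, 1.667]
contact_force: [0.7, -0.0, 0.7]
opening: 0.0417
grip_force: 0.0
```

Run:
```python
from h import *
np.set_printoptions(precision=4,suppress=True)
s=observe();print(s['tool_pos'],s['tool_rot'],s['contact_force'],s['opening'],s['time'])
sc=read_camera("scene"); sd=read_camera("side")
cv2.imwrite("pics/sc6.png",sc[:,:,::-1]);cv2.imwrite("pics/sd6.png",sd[:,:,::-1])
for c in("scene","side"):
  for n in ("hood_grip","drive_red_center","drive_blue_center"):
    print(c,n,[(np.round(d['at'],3),round(d['confidence'],2)) for d in search_frame(c,n)[:4]])
def tile(im,c,r,w,h,W,H): return cv2.resize(im[r:r+h,c:c+w],(W,H),interpolation=2)
cv2.imwrite("pics/c6.png",np.vstack([np.hstack([tile(sc,330,140,100,75,400,300),tile(sd,260,110,100,75,400,300)]),np.hstack([tile(sc,215,225,100,75,400,300),tile(sd,325,215,100,75,400,300)])])[:,:,::-1])
```

```text
[0.5733 0.2008 0.2616] [ 3.1318 -0.0012  1.6665] [ 0.7125 -0.0184  0.7334] 0.04165097449765664 12.6167
scene hood_grip [(array([ 0.294, -0.231,  0.058]), 0.8), (array([ 0.534, -0.439,  0.027]), 0.69), (array([0.581, 0.181, 0.128]), 0.59), (array([ 0.713, -0.238,  0.062]), 0.57)]
scene drive_red_center [(array([ 0.52 , -0.172,  0.116]), 0.63), (array([0.744, 0.053, 0.151]), 0.19)]
scene drive_blue_center [(array([ 0.533, -0.233,  0.117]), 0.78), (array([0.776, 0.048, 0.018]), 0.74)]
side hood_grip [(array([ 0.259, -0.243,  0.057]), 0.74), (array([ 0.686, -0.242,  0.065]), 0.71), (array([0.565, 0.176, 0.127]), 0.63)]
side drive_red_center [(array([ 0.503, -0.176,  0.104]), 0.62)]
side drive_blue_center [(array([ 0.512, -0.236,  0.102]), 0.76), (array([0.413, 0.015, 0.016]), 0.34)]
```

View pics/c6.png

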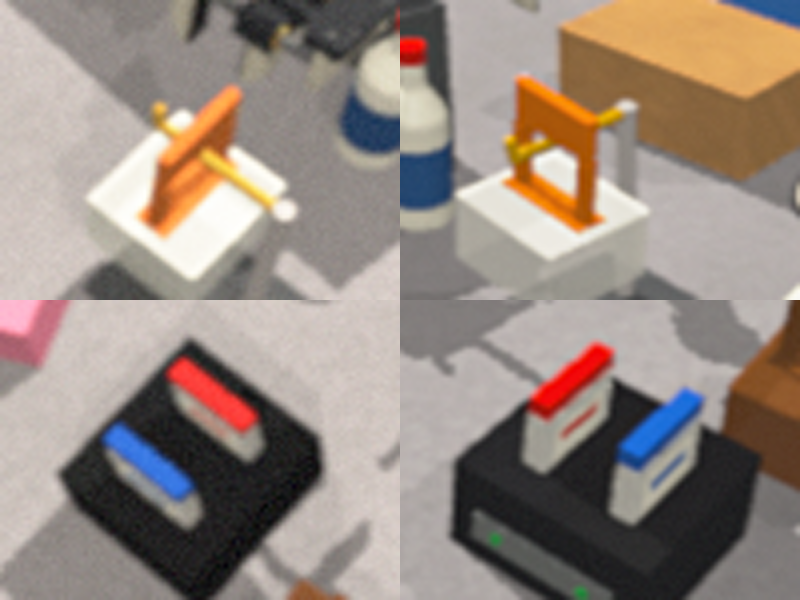

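The hood hangs on the hook with the bar resting across the arm. Red drive: scene tile (212,395), side tile (570,380), in the +y slot. The blue one is in the −y slot.

Run:
```python
from h import *
np.set_printoptions(precision=4,suppress=True)
a=[ray("scene",(215+u/4,225+(v-300)/4),.12) for u,v in ((187,357),(258,408),(248,425),(170,376))]
b=[ray("side",(325+(u-400)/4,215+(v-300)/4),.12) for u,v in ((600,345),(613,352),(541,408),(528,400))]
print(np.array(a),np.mean(a,0)); print(np.array(b),np.mean(b,0))
def yaw(p,q): d=q-p; return np.degrees(np.arctan2(d[1],d[0]))
print(yaw(a[0],a[1]),yaw(a[3],a[2]),yaw(b[3],b[0]),yaw(b[2],b[1]))
# red masks
for c,f in (("scene","pics/sc6.png"),("side","pics/sd6.png")):
    im=cv2.imread(f);hsv=cv2.cvtColor(im,cv2.COLOR_BGR2HSV);m=cv2.inRange(hsv,(0,150,150),(5,255,255))|cv2.inRange(hsv,(172,150,150),(180,255,255))
    n,l,st,ce=cv2.connectedComponentsWithStats(m);
    for i in range(1,n):
        if st[i,4]>40: print(c,st[i],ce[i],ray(c,ce[i],.116))
```

```text
[[ 0.4817 -0.1643  0.12  ]
 [ 0.5455 -0.1501  0.12  ]
 [ 0.5511 -0.163   0.12  ]
 [ 0.4859 -0.1821  0.12  ]] [ 0.516  -0.1649  0.12  ]
[[ 0.5428 -0.1617  0.12  ]
 [ 0.5444 -0.1713  0.12  ]
 [ 0.4743 -0.1816  0.12  ]
 [ 0.473  -0.1718  0.12  ]] [ 0.5086 -0.1716  0.12  ]
12.611071429678862 16.305863947407204 8.254148201959643 8.34320908191164
scene [430 140  10  10  74] [434.1216 144.2432] [0.5692 0.4798 0.116 ]
scene [257 240  22  18 154] [267.5909 248.1169] [ 0.5127 -0.1674  0.116 ]
side [258 119   9   7  48] [261.7917 121.9792] [0.6403 0.5297 0.116 ]
side [358 226  20  19 155] [367.3806 234.7161] [ 0.5092 -0.17    0.116 ]
side [578 294  31  38 553] [592.8698 311.7215] [ 0.7026 -0.6071  0.116 ]
```

Emit:
step_arm(
  commands=[
    {"translation": [0,0,-5],"roll": 0.1208},
    {"translation": [0,0,-5],"roll": 0.1208},
    {"translation": [0,0,-5],"roll": 0.1208},
    {"translation": [0,0,-5],"roll": 0.1208},
    {"translation": [0,0,-5],"roll": 0.1208},
    {"translation": [0,0,-5],"roll": 0.1208},
    {"translation": [0,0,0],"roll": 0.1208},
    {"translation": [0,0,0],"roll": 0.1208},
    {"translation": [0,0,0],"roll": 0.1208},
    {"translation": [0,0,0],"roll": 0.1208},
    {"translation": [0,0,0],"roll": 0.1208},
    {"translation": [0,0,0],"roll": 0.1208},
  ],
  fingers=0.5,
)

```text
time: 14.02
tool_pos: [0.571, 0.2002, 0.2849]
tool_rot: [-3.142, 0.001, 0.211]
contact_force: [0.3, 0.2, -0.6]
opening: 0.0459
grip_force: 0.0
```

Emit:
step_arm(
  commands=[
    {"translation": [-13.7,34.6,0],"roll": 0},
    {"translation": [-13.7,34.6,0],"roll": 0},
    {"translation": [-13.7,34.6,0],"roll": 0},
    {"translation": [-13.7,34.6,0],"roll": 0},
    {"translation": [-13.7,34.6,0],"roll": 0},
    {"translation": [-13.7,34.6,0],"roll": 0},
    {"translation": [-13.7,34.6,0],"roll": 0},
    {"translation": [-13.7,34.6,0],"roll": 0},
    {"translation": [-13.7,34.6,0],"roll": 0},
    {"translation": [-13.7,34.6,0],"roll": 0},
    {"translation": [0,0,0],"roll": 0},
    {"translation": [0,0,0],"roll": 0},
  ],
)

```text
time: 15.02
tool_pos: [0.5112, -0.1688, 0.2848]
tool_rot: [-3.141, 0.001, 0.213]
contact_force: [-0.0, -0.4, -0.2]
opening: 0.0459
grip_force: 0.0
```

Run:
```python
from h import *
np.set_printoptions(precision=4,suppress=True)
s=observe();print(s['tool_pos'],s['tool_rot'],s['qpos'],s['time'])
k=get_calibration("wrist"); w=read_camera("wrist"); np.savez("pics/w7.npz",K=k["camera_matrix"],W=k["world_from_camera"]); cv2.imwrite("pics/w7.png",w[:,:,::-1])
hsv=cv2.cvtColor(w,cv2.COLOR_RGB2HSV);m=cv2.inRange(hsv,(0,130,90),(6,255,255))|cv2.inRange(hsv,(172,130,90),(180,255,255))
n,l,st,ce=cv2.connectedComponentsWithStats(m)
for i in range(1,n):
    if st[i,4]>150:
        box=cv2.boxPoints(cv2.minAreaRect(np.argwhere(l==i)[:,::-1].astype(np.float32))); print(st[i],ce[i],ray("wrist",ce[i],.12)); print(box,np.array([ray("wrist",p,.12) for p in box]))
print("tcp px",proj("wrist",s['tool_pos']))
```

```text
[ 0.5112 -0.1688  0.2848] [-3.1405  0.001   0.213 ] [-0.4614  0.3146  1.307   0.0002  1.5214  0.8964] 15.0167
[312 138  16  63 936] [319.4541 168.9338] [ 0.5162 -0.1681  0.12  ]
[[312. 138.]
 [327. 138.]
 [327. 200.]
 [312. 200.]] [[ 0.548  -0.1528  0.12  ]
 [ 0.5515 -0.1687  0.12  ]
 [ 0.4824 -0.1844  0.12  ]
 [ 0.4787 -0.1675  0.12  ]]
tcp px [318.1985 232.9071]
```

The wrist mask puts the red drive at about (0.514, −0.168) with yaw 12.5°. I'll grip it about 21 mm off centre towards +x, so that it is nearly balanced once tipped by 40°.

Emit:
step_arm(
  commands=[
    {"translation": [12,0,20],"roll": 0},
    {"translation": [12,0,30],"roll": -0.005},
    {"translation": [0,0,35],"roll": 0},
    {"translation": [0,0,35],"roll": 0},
    {"translation": [0,0,30],"roll": 0},
    {"translation": [0,0,25],"roll": 0},
    {"translation": [0,0,15],"roll": 0},
    {"translation": [0,0,10],"roll": 0},
    {"translation": [0,0,0],"roll": 0},
    {"translation": [0,0,0],"roll": 0},
  ],
)

```text
time: 15.9
tool_pos: [0.5357, -0.1611, 0.0859]
tool_rot: [-3.142, -0.0, 0.223]
contact_force: [0.3, -0.2, 1.2]
opening: 0.0457
grip_force: 0.0
```

Emit:
step_arm(
  commands=[
    {"translation": [0,0,8],"roll": 0},
    {"translation": [0,0,5],"roll": 0},
    {"translation": [0,0,5],"roll": 0},
    {"translation": [0,0,4],"roll": 0},
    {"translation": [0,0,0],"roll": 0},
  ],
)

```text
time: 16.32
tool_pos: [0.5347, -0.1618, 0.0627]
tool_rot: [-3.141, 0.001, 0.222]
contact_force: [-0.9, 1.0, -0.9]
opening: 0.0464
grip_force: 0.0
```

Emit:
step_arm(
  commands=[
    {"translation": [0,0,0],"roll": 0},
    {"translation": [0,0,0],"roll": 0},
    {"translation": [0,0,0],"roll": 0},
    {"translation": [0,0,0],"roll": 0},
    {"translation": [0,0,0],"roll": 0},
    {"translation": [0,0,0],"roll": 0},
    {"translation": [0,0,0],"roll": 0},
    {"translation": [0,0,0],"roll": 0},
  ],
  fingers=0,
  grip_force=30,
)

```text
time: 16.98
tool_pos: [0.5355, -0.1623, 0.0637]
tool_rot: [3.141, -0.001, 0.222]
contact_force: [-0.0, -2.0, -0.0]
opening: 0.0148
grip_force: 29.9
```

Emit:
step_arm(
  commands=[
    {"translation": [0,0,-5],"roll": 0},
    {"translation": [0,0,-9],"roll": 0},
    {"translation": [0,0,-9],"roll": 0},
    {"translation": [0,0,-9],"roll": 0},
    {"translation": [0,0,-7],"roll": 0},
    {"translation": [0,0,0],"roll": 0},
    {"translation": [0,0,0],"roll": 0},
  ],
  grip_force=30,
)

```text
time: 17.57
tool_pos: [0.5356, -0.1618, 0.1033]
tool_rot: [3.141, -0.001, 0.222]
contact_force: [1.2, -1.0, -1.5]
opening: 0.015
grip_force: 29.9
```

Emit:
step_arm(
  commands=[
    {"translation": [-2,0,0],"roll": 0},
    {"translation": [-3.5,0,-2.1],"roll": 0},
    {"translation": [-3.7,0,-2.1],"roll": 0},
    {"translation": [-3.7,0,-2.1],"roll": 0},
    {"translation": [-3.7,0,-2.1],"roll": 0},
    {"translation": [-3.9,0,-1.3],"roll": 0},
    {"translation": [-3.9,0,-1.3],"roll": 0},
    {"translation": [-4,0,-1.3],"roll": 0},
    {"translation": [-4,0,-1.3],"roll": 0},
    {"translation": [0,0,0],"roll": 0},
    {"translation": [0,0,0],"roll": 0},
  ],
  grip_force=10,
)

```text
time: 18.48
tool_pos: [0.5031, -0.169, 0.1161]
tool_rot: [-3.141, 0.001, 0.221]
contact_force: [0.1, -0.4, -1.5]
opening: 0.0151
grip_force: 10.0
```

```bash
cat > fit.py <<'E'
from h import *
from scipy.optimize import minimize
def red(im):
    hsv=cv2.cvtColor(im,cv2.COLOR_RGB2HSV);m=cv2.inRange(hsv,(0,140,70),(6,255,255))|cv2.inRange(hsv,(172,140,70),(180,255,255))
    return m
def fit(cams=("side","scene"),G=None,yaw=None,th0=0.,tag="f",r=70):
    s=observe(); T=s['tool_pos']; yaw=s['tool_rot'][2] if yaw is None else yaw
    X=np.array([np.cos(yaw),np.sin(yaw),0]);Y=np.array([-np.sin(yaw),np.cos(yaw),0]);Z=np.array([0,0,1.])
    ms={};Ps={}
    for c in cams:
        Ps[c]=P(c); im=read_camera(c); cv2.imwrite(f"pics/{tag}_{c}.png",im[:,:,::-1]); m=red(im)
        p=proj(c,T+[0,0,.04]); mm=np.zeros_like(m); cv2.circle(mm,tuple(int(v) for v in p),r,255,-1); m&=mm
        n,l,st,ce=cv2.connectedComponentsWithStats(m)
        pts=np.vstack([np.argwhere(l==i)[:,::-1] for i in range(1,n) if st[i,4]>12]).astype(np.int32)
        h=np.zeros_like(m); cv2.fillConvexPoly(h,cv2.convexHull(pts),1); h=cv2.resize(h,None,fx=4,fy=4,interpolation=0); ms[c]=h; print(c,(m>0).sum(),h.sum()/16)
    def pose(q):
        th,a,b,d=q; zx=-np.sin(th)*X+np.cos(th)*Z; xx=np.cos(th)*X+np.sin(th)*Z
        top=T+a*X+b*Z+d*Y   # centre of cap's end face
        return xx,zx,top
    def cost(q):
        xx,zx,top=pose(q);e=0
        V=[top+i*.035*xx+j*.0075*Y-k*.014*zx for i in(-1,1) for j in(-1,1) for k in(0,1)]
        for c in cams:
            u=np.array([(lambda x:x[:2]/x[2])(Ps[c]@np.append(v,1)) for v in V]); h=np.zeros_like(ms[c])
            cv2.fillConvexPoly(h,cv2.convexHull(np.round((u*4+1.5)*16).astype(np.int32)),1,shift=4)
            e+=1-(h&ms[c]).sum()/max(1,(h|ms[c]).sum())
        return e
    best=None
    for t in (th0-.25,th0,th0+.25):
        cx=-.021*np.cos(t)-.011*np.sin(t); cz=.047-.021*np.sin(t)+.011*np.cos(t)
        x0=np.array([t,cx,cz,0.])
        r_=minimize(cost,x0,method="Nelder-Mead",options=dict(initial_simplex=np.vstack([x0]+[x0+v for v in np.diag([.2,.01,.01,.004])]),maxiter=500,xatol=1e-4,fatol=1e-4))
        if best is None or r_.fun<best.fun: best=r_
    xx,zx,top=pose(best.x); end=top-.1*zx
    print("theta deg",np.degrees(best.x[0]),"offs",best.x[1:],"cost",best.fun,"T",T,"end",end,"zx",zx,"t",s['time'])
    return best.x,end,zx
E
python3 - <<'E'
from fit import *
np.set_printoptions(precision=4,suppress=True)
fit(th0=np.radians(20))
w=read_camera("wrist"); cv2.imwrite("pics/w8.png",w[:,:,::-1])
E
```

```text
side 173 199.0Traceback (most recent call last):
  File "<stdin>", line 3, in <module>
  File "fit.py", line 14, in fit
    pts=np.vstack([np.argwhere(l==i)[:,::-1] for i in range(1,n) if st[i,4]>12]).astype(np.int32)
        ~~~~~~~~~^^^^^^^^^^^^^^^^^^^^^^^^^^^^^^^^^^^^^^^^^^^^^^^^^^^^^^^^^^^^^^^
    return _nx.concatenate(arrs, 0, dtype=dtype, casting=casting)
           ~~~~~~~~~~~~~~~^^^^^^^^^^^^^^^^^^^^^^^^^^^^^^^^^^^^^^^
ValueError: need at least one array to concatenate
```

Run:
```python
from fit import *
np.set_printoptions(precision=4,suppress=True)
fit(cams=("side",),th0=np.radians(20))
fit(cams=("side","wrist"),th0=np.radians(20),r=100)
```

```text
side 173 197.0
theta deg 18.492856922065968 offs [-0.0116  0.0345  0.0096] cost 0.23134702053079614 T [ 0.5033 -0.1689  0.1159] end [ 0.5208 -0.155   0.0556] zx [-0.3094 -0.0698  0.9484] t 18.5833
side 175 198.0
wrist 1968 2920.0
theta deg 23.129703086265003 offs [-0.0228  0.0513 -0.0023] cost 0.4229568518389639 T [ 0.5034 -0.1689  0.1158] end [ 0.5199 -0.1675  0.0751] zx [-0.3832 -0.0865  0.9196] t 18.6333
```

The drive is pivoting about as planned (about 20°). I'll go on to 40°.

Emit:
step_arm(
  commands=[
    {"translation": [-4,0,-0.6],"roll": 0},
    {"translation": [-4,0,-0.6],"roll": 0},
    {"translation": [-4,0,-0.6],"roll": 0},
    {"translation": [-4,0,-0.6],"roll": 0},
    {"translation": [-4,0,0.2],"roll": 0},
    {"translation": [-4,0,0.2],"roll": 0},
    {"translation": [-4,0,0.2],"roll": 0},
    {"translation": [-4,0,0.2],"roll": 0},
    {"translation": [0,0,0],"roll": 0},
  ],
)

```text
time: 19.48
tool_pos: [0.4717, -0.1764, 0.1178]
tool_rot: [3.142, 0.0, 0.221]
contact_force: [-0.3, -0.7, -1.3]
opening: 0.0149
grip_force: 10.0
```

Emit:
step_arm(
  commands=[
    {"translation": [0,0,0],"roll": 0},
    {"translation": [0,0,0],"roll": 0},
    {"translation": [0,0,0],"roll": 0},
    {"translation": [0,0,-20],"roll": 0},
    {"translation": [0,0,-30],"roll": 0},
    {"translation": [0,0,-30],"roll": 0},
    {"translation": [0,0,-30],"roll": 0},
    {"translation": [0,0,-30],"roll": 0},
    {"translation": [0,0,-20],"roll": 0},
    {"translation": [0,0,0],"roll": 0},
    {"translation": [0,0,0],"roll": 0},
  ],
  grip_force=40,
)

```text
time: 20.4
tool_pos: [0.4726, -0.1762, 0.2778]
tool_rot: [3.141, -0.001, 0.222]
contact_force: [0.3, 0.6, -2.5]
opening: 0.0146
grip_force: 40.0
```

Run:
```python
from fit import *
np.set_printoptions(precision=4,suppress=True)
print(observe()['contact_force'],observe()['opening'])
fit(cams=("side",),th0=np.radians(40),tag="g")
fit(cams=("side","wrist"),th0=np.radians(40),r=100,tag="g")
```

```text
[ 0.3019  0.5662 -2.4766] 0.014632616023785497
side 240 283.0
theta deg 46.110159788087735 offs [0.0045 0.0188 0.0191] cost 0.14834104938271608 T [ 0.4726 -0.1762  0.2778] end [ 0.5431 -0.1406  0.2273] zx [-0.703  -0.1587  0.6933] t 20.4
side 240 275.0
wrist 1340 1365.0
theta deg 50.73201490831554 offs [-0.0189  0.0342 -0.002 ] cost 0.6089501114146298 T [ 0.4719 -0.1758  0.2765] end [ 0.5294 -0.1649  0.2473] zx [-0.7552 -0.1704  0.6329] t 20.45
```

Emit:
step_arm(
  commands=[
    {"translation": [0,0,-1],"roll": -0.03},
    {"translation": [0,0,-1],"roll": -0.028},
    {"translation": [10,-8,-1],"roll": 0},
    {"translation": [20,-17,-1],"roll": 0},
    {"translation": [22,-19,-1],"roll": 0},
    {"translation": [22,-19,-1],"roll": 0},
    {"translation": [22,-19,-1],"roll": 0},
    {"translation": [22,-19,-1],"roll": 0},
    {"translation": [22,-19,-1],"roll": 0},
    {"translation": [20,-17,0],"roll": 0},
    {"translation": [15,-12,0],"roll": 0},
    {"translation": [0,0,0],"roll": 0},
    {"translation": [0,0,0],"roll": 0},
    {"translation": [0,0,0],"roll": 0},
  ],
)

```text
time: 21.72
tool_pos: [0.5988, 0.0149, 0.2854]
tool_rot: [-3.141, 0.003, 0.28]
contact_force: [-0.3, 0.5, -1.0]
opening: 0.0148
grip_force: 40.0
```

Run:
```python
from fit import *
np.set_printoptions(precision=4,suppress=True)
s=observe();T=s['tool_pos'];print(T,s['tool_rot'],s['opening'],s['time'])
ims={}
for c in("side","scene","wrist"):
    k=get_calibration(c); im=read_camera(c)[:,:,::-1]; cv2.imwrite(f"pics/h_{c}.png",im); np.savez(f"pics/h_{c}.npz",K=k["camera_matrix"],W=k["world_from_camera"]); ims[c]=im
    print(c,proj(c,T),proj(c,T+[.04,.01,-.035]))
np.save("pics/h_T.npy",T)
def tile(c,x,y,w,h,W,H): return cv2.resize(ims[c][y:y+h,x:x+w],(W,H),interpolation=2)
p=(proj("side",T)-[40,40]).astype(int);q=(proj("scene",T)-[40,30]).astype(int);print("origins",p,q)
cv2.imwrite("pics/h.png",np.vstack([np.hstack([tile("side",p[0],p[1],100,75,400,300),tile("scene",q[0],q[1],100,75,400,300)]),np.hstack([tile("wrist",180,80,280,210,400,300),np.zeros((300,400,3),np.uint8)])]))
```

```text
[0.5988 0.0149 0.2854] [-3.141   0.0026  0.2797] 0.01477245329373524 21.7167
side [348.1245 133.5561] [355.9662 140.0403]
scene [339.3922 199.8306] [352.2987 215.1748]
wrist [315.3169 231.2798] [317.7277 158.0457]
origins [308  93] [299 169]
```

View pics/h.png

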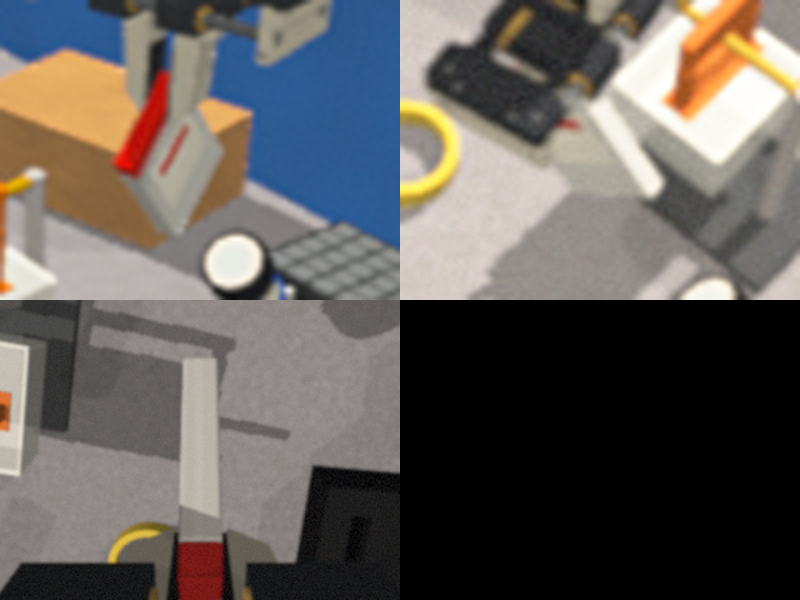

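The picture shows the drive tipped over with its cap towards the robot. In the side tile the cap corner is at (117,165), the connector corners at (182,236) and (222,148), and the scope lens at (233,262). In the wrist tile the connector edge is at (200,359) and the cap boundary at (201,542). In the scene tile the connector edge is at (652,191). I'll fit the drive's pose to these.

```bash
cat > pose.py <<'E'
from h import *
from scipy.optimize import least_squares
np.set_printoptions(precision=4,suppress=True)
def PP(f):
    d=np.load(f); return d["K"]@np.diag([1,-1,-1])@np.linalg.inv(d["W"])[:3]
S,C,W=[PP(f"pics/h_{c}.npz") for c in("side","scene","wrist")]
T=np.load("pics/h_T.npy");yaw=.2797
X=np.array([np.cos(yaw),np.sin(yaw),0]);Y=np.array([-np.sin(yaw),np.cos(yaw),0]);Z=np.array([0,0,1.])
sd=lambda u,v:(308+u/4-.4,93+v/4-.4); sc=lambda u,v:(299+(u-400)/4-.4,169+v/4-.4); wr=lambda u,v:(180+u/1.4286,80+(v-300)/1.4286)
obs=[(S,sd(117,165),(-35,7.5,100),1),(S,sd(182,236),(-35,-7.5,0),1),(S,sd(222,147),(35,-7.5,0),1),(W,wr(200,359),(35,0,0),1),(W,wr(201,542),(35,0,86),1),(C,sc(652,191),(35,0,0),1)]
def frame(th): return np.cos(th)*X+np.sin(th)*Z, -np.sin(th)*X+np.cos(th)*Z
def pt(q,l):
    xx,zz=frame(q[0]); return T+q[1]*X+q[2]*Z+q[3]*Y+(l[0]*xx+l[1]*Y+l[2]*zz)/1000
def res(q):
    r=[]
    for M,p,l,w in obs:
        x=M@np.append(pt(q,l),1); r+=list(w*(x[:2]/x[2]-p))
    return np.array(r)
r=least_squares(res,[.7,.041,-.035,0],loss="soft_l1",x_scale=[.1,.01,.01,.01])
print("theta",np.degrees(r.x[0]),"end-T (X,Z,Y)",r.x[1:],"end",pt(r.x,(0,0,0)),"z",frame(r.x[0])[1]); print(r.fun.reshape(-1,2))
J=r.jac;print("sig(1px)",np.sqrt(np.diag(np.linalg.inv(J.T@J)))*[57.3,1,1,1])
d=np.load("pics/w1.npz");W1=PP("pics/w1.npz")
print("lens tri",tri(S,sd(233,262),W1,(585,52)),"side z.16",ray("side",sd(233,262),.16))
E
python3 pose.py
```

```text
theta 39.61212618860069 end-T (X,Z,Y) [ 0.0414 -0.0356 -0.0032] end [0.6395 0.0233 0.2497] z [-0.6128 -0.176   0.7704]
[[-0.4042 -0.7004]
 [ 0.0339  0.7529]
 [ 1.5498  0.7867]
 [ 0.2883 -0.1346]
 [-0.3202  0.2399]
 [ 0.5739  0.2503]]
sig(1px) [1.0171 0.0009 0.0016 0.0004]
lens tri [0.7133 0.0505 0.1578] side z.16 [0.7082 0.0479 0.16  ]
```

Emit:
step_arm(
  commands=[
    {"translation": [5,-1,5.4],"roll": 0},
    {"translation": [6,-1,7],"roll": 0},
    {"translation": [6,-1,7],"roll": 0},
    {"translation": [6,-1,6],"roll": 0},
    {"translation": [3,0,3],"roll": 0},
    {"translation": [0,0,0],"roll": 0},
    {"translation": [0,0,0],"roll": 0},
    {"translation": [0,0,0],"roll": 0},
    {"translation": [0,0,0],"roll": 0},
    {"translation": [0,0,0],"roll": 0},
    {"translation": [0,0,0],"roll": 0},
    {"translation": [0,0,0],"roll": 0},
  ],
)

```text
time: 22.87
tool_pos: [0.6233, 0.0264, 0.2586]
tool_rot: [3.141, -0.0, 0.28]
contact_force: [-0.1, 0.8, -1.5]
opening: 0.0145
grip_force: 40.0
```

Run:
```python
from fit import *
np.set_printoptions(precision=4,suppress=True)
s=observe();T=s['tool_pos'];print(T,s['tool_rot'],s['qvel'],s['contact_force'],s['opening'],s['time'])
yaw=s['tool_rot'][2];X=np.array([np.cos(yaw),np.sin(yaw),0]);Y=np.array([-np.sin(yaw),np.cos(yaw),0])
end=T+.0414*X-.0032*Y-[0,0,.0356]; L=np.array([.713,.0485,.16]); psi=np.radians(16); d=np.array([-np.cos(np.radians(50))*np.cos(psi),-np.cos(np.radians(50))*np.sin(psi),np.sin(np.radians(50))])
v=end-L; print("axial",v@d,"lateral",v-(v@d)*d)
# drift check: wrist connector edge vs. before
a=cv2.imread("pics/h_wrist.png"); b=np.ascontiguousarray(read_camera("wrist")[:,:,::-1])
t=a[118:160,300:340]; r=cv2.matchTemplate(b[80:200,280:360],t,cv2.TM_CCOEFF_NORMED); print(cv2.minMaxLoc(r), "expect loc (20,38)")
for c in("scene","side"):
  for n in ("hood_grip","scope_tube","drive_blue_center","tape","bottle","screwdriver"):
    print(c,n,[(np.round(q['at'],3),round(q['confidence'],2)) for q in search_frame(c,n)[:3]] if read_camera(c) is not None else 0)
```

```text
[0.6233 0.0264 0.2586] [ 3.1415 -0.0004  0.2797] [-0.0018  0.0012  0.002  -0.     -0.0027  0.001 ] [-0.1015  0.7727 -1.5251] 0.014529538648143447 22.8667
axial 0.08097608119644625 lateral [0.001  0.0006 0.001 ]
(-0.6111409068107605, 0.9098712801933289, (40, 37), (20, 61)) expect loc (20,38)
scene hood_grip [(array([ 0.712, -0.241,  0.063]), 0.86), (array([0.594, 0.188, 0.129]), 0.72), (array([ 0.298, -0.233,  0.059]), 0.57)]
scene scope_tube []
scene drive_blue_center [(array([ 0.532, -0.233,  0.121]), 0.79)]
scene tape [(array([0.417, 0.016, 0.025]), 0.69)]
scene bottle [(array([0.596, 0.416, 0.094]), 0.93)]
scene screwdriver [(array([ 0.535, -0.439,  0.025]), 0.72)]
side hood_grip [(array([ 0.262, -0.245,  0.057]), 0.79), (array([0.567, 0.182, 0.128]), 0.7), (array([ 0.686, -0.246,  0.065]), 0.58)]
side scope_tube [(array([0.716, 0.043, 0.152]), 0.55)]
side drive_blue_center [(array([ 0.512, -0.239,  0.103]), 0.88)]
side tape [(array([0.412, 0.012, 0.017]), 0.76)]
side bottle [(array([0.578, 0.413, 0.079]), 0.9)]
side screwdriver [(array([ 0.515, -0.442,  0.024]), 0.85), (array([0.564, 0.181, 0.122]), 0.74), (array([0.748, 0.047, 0.02 ]), 0.61)]
```

The template match moved 23 px, so I'll check whether the drive slipped or only the background changed.

Run:
```python
from fit import *
a=cv2.imread("pics/h_wrist.png"); b=np.ascontiguousarray(read_camera("wrist")[:,:,::-1])
cv2.imwrite("pics/i_wrist.png",b)
for im in(a,b): print([int(v) for v in im[90:260:4,312:328].mean((1,2))])
for im in(a,b): # width of the bright column per row
    print([int((im[r,280:360].mean(1)>im[r,312:328].mean()-12).sum()) for r in range(118,240,8)])
    m=red(im[:,:,::-1]); ys=np.argwhere(m[200:330,290:350])[:,0]; print("red rows",ys.min()+200,ys.max()+200)
sd=np.ascontiguousarray(read_camera("side")); cv2.imwrite("pics/i_side.png",sd[:,:,::-1]); A=cv2.imread("pics/h_side.png")[:,:,::-1]
for im in (A,sd):
    m=red(np.ascontiguousarray(im)); m[:, :320]=0; m[:,400:]=0; m[:80]=0; m[160:]=0
    p=np.argwhere(m)[:,::-1].astype(np.float32); print(len(p),p.mean(0),cv2.minAreaRect(p),cv2.fitLine(p,2,0,.01,.01).ravel())
```

```text
[136, 141, 136, 105, 95, 98, 134, 137, 175, 177, 177, 177, 178, 178, 178, 178, 178, 178, 178, 178, 178, 179, 179, 179, 179, 179, 179, 179, 180, 179, 179, 180, 179, 180, 169, 132, 126, 126, 126, 141, 64, 56, 55]
[176, 176, 178, 178, 111, 132, 140, 140, 176, 178, 178, 178, 178, 179, 178, 179, 179, 179, 179, 179, 179, 179, 179, 179, 179, 179, 179, 180, 179, 180, 180, 181, 181, 181, 176, 142, 127, 127, 126, 142, 64, 55, 54]
[62, 21, 22, 22, 23, 23, 23, 23, 24, 25, 25, 26, 26, 26, 78, 53]
red rows 250 293
[50, 21, 22, 23, 23, 23, 23, 23, 24, 25, 25, 25, 25, 26, 65, 79]
red rows 250 293
151 [343.94702 124.52318] ((344.4029541015625, 123.45378875732422), (6.964925289154053, 26.440914154052734), 25.463346481323242) [  0.3825809  -0.923922  343.94702   124.52318  ]
148 [347.53378 130.14189] ((348.004638671875, 129.2402801513672), (6.921931266784668, 26.397920608520508), 25.463346481323242) [  0.39724746  -0.91771156 347.53378    130.14189   ]
```

The connector edge, cap rows and cap angle are all unchanged, so nothing slipped. The drive is about 81 mm from the lens, centred within about 2 mm, and the arm is steady. I'm handing in.

```bash
python3 -c "
from cell import *
print(hand_in())"
```

```text
the job is handed in; nothing more can be done
None
```

The job is handed in: the hood hangs by its handle on the yellow hook, and the arm is holding the red-capped drive steady with its connector end facing the lens, at a measured 81 mm, about 2 mm off centre and within about 1° of square. The other drive, tape roll, bottle and screwdriver showed no movement in the last check, and no contact with the scope was recorded.

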